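# Set the router lift to its zero line and lock it

## Task

Set the cutter height on the router table: with a fingertip against its upright knob, push the lift dial round, either way, until the index mark on the wheel lines up with the one long line on the scale ring, then push the lock lever all the way over, away from the front edge, to its locked stop so the setting stays. Only push: do not take the knob or the lever between the fingers, do not turn the scale ring, keep off the sharp cutter, and leave the loose things lying about where they are.

Things in the scene. Friction and masses are not known exactly. Their poses are not given: they have to be found in the camera images.
- router_table: The fixed router table: a grey slab 460 x 620 mm, 40 mm thick, let into the bench top so that its upper face stands 40 mm proud, with an aluminium lift plate flush in it. Origin under the centre of the slab, on the bench; its x points away from the operator's (front) edge, z up; slab and plate top at 40 mm. A fence 115 mm high above the bench runs along y, its face at x = +140 mm.
- dial_axis (a point): Centre of the lift dial, on its vertical turning axis, at the height of the wheel's top (55 mm above the bench). The dial is a flat bare-metal handwheel 120 mm across on a black scale ring 164 mm across (ring top 49 mm above the bench); a low hub, 30 mm across, rises 4 mm above the wheel.
- index_mark (a point): Outer end of the index mark, at the wheel's rim 60.5 mm from the dial axis. The mark is the only line on the wheel: black, radial, 34 x 4 mm. It turns with the wheel.
- zero_line (a point): Inner end of the scale ring's one long line (white, 19 x 4 mm, radial, right across the ring; the 35 other lines are 7 x 1.4 mm), 60.5 mm from the dial axis. Lined up means that the index mark's outer end meets this point. The ring is stiff and has been set: it must stay.
- knob_top (a point): Top centre of the dial's upright knob, a black post 22 mm across standing on the wheel 46 mm from the dial axis, just opposite the index mark; it runs from 56 to 87 mm above the bench. It goes round with the wheel.
- lift_dial (a joint): Angle of the wheel, rad, growing counter-clockwise seen from above; it turns freely either way past the line, takes about 2 N at the knob and stays where it is left.
- scale_ring (a joint): Angle of the scale ring about the same axis, counted like lift_dial: the index mark is on the long line when the two are equal (or a whole turn apart).
- lever_pivot (a point): Top centre of the lock lever's vertical pivot, 26 mm across, 70 mm above the bench, near the front right corner of the lift plate.
- lever_end (a point): Top centre of the lever's rounded free end (18 mm across), 88 mm from the pivot, 71 mm above the bench. The lever is a level black bar 14 mm wide, its underside 50 mm and its top 70 mm above the bench.
- lock_lever (a joint): Lock lever angle, rad: 0 is open (the bar points along the table's +y, parallel to the front edge); it grows as the free end is pushed away from the front edge, clockwise seen from above, to its locked stop at 1.4. It takes about 2 N at the end and stays where it is left.
- cutter: The router bit standing out of the plate in a round grey insert 92 mm across: 22 mm thick, its top 75 to 80 mm above the bench. Origin on its axis at about plate height. Sharp: not to be touched. It moves up a little as the dial turns counter-clockwise.
- spanner: Loose steel spanner 170 mm long, lying flat left on the slab. Leave it.
- setup_bar: Loose brass bar 75 x 20 x 12.5 mm, lying on the plate behind the dial and cutter. Origin under its centre. Leave it.
- offcut: Loose wooden offcut 35 x 80 x 22 mm, lying in front of the dial. Origin under its centre. Leave it.
- spare_ring: Loose grey insert ring, 92 mm outside, 40 mm inside, 8 mm high, right of the lever. Leave it.
- pencil: Loose flat carpenter's pencil 150 x 14 x 8 mm before the fence. Leave it.
- wax_tin: Loose metal tin, 68 mm across, 40 mm high, towards the back right of the slab. Leave it.

How it is judged:
By the outcome, as a careful person would: the job done as asked, in the order asked, and still so for the second after the job is handed in, with the robot touching nothing.
It also fails if it takes over 64 s, if anything falls off the work surface, if the arm or the gripper's body presses on something with over 40 N, if the wrist force passes 120 N, or if a joint passes its speed limit or range.

## Robot

A 7-joint arm with a two-finger parallel gripper is mounted at the origin on the work surface. World frame = base frame: x ahead of the robot, y to its left, z up, the work surface at z = 0. Lengths are in m, angles in rad, forces in N, time in s.
With the tool pointing down it reaches from about 0.4 to 0.85 m from the base axis. Payload 10.4 kg.
Tool frame: the origin (TCP) lies at the very end of the fingers, on their centre line; the grasp point (between the pads) lies 19 mm behind it; z points along the fingers, y is the direction in which the jaws open and shut (so a half turn about z gives the same grasp; the last joint's range is limited). The gripper opens to 87 mm and grips with 3 to 60 N. Pads are 19 mm wide; open, the fingers measure 117 mm over their backs; the gripper's body (75 mm by 190 mm) begins 51 mm behind the grasp point.
Start: joints at [-1.167, 0.332, -0.065, 1.46, 0.022, 1.35, -0.088], TCP at [0.259, 0.569, 0.223] pointing down, gripper open.
Joint ranges: [-2.6, 2.6], [-0.5, 2.12], [-1.47, 1.34], [0.16, 2.42], [-1.27, 4.41], [0.06, 2.06], [-2.6, 2.6]. Speed limits (rad/s): [2.22, 2.22, 2.79, 2.79, 3.14, 3.14, 3.14].

## Interface

Orientations are given as a unit quaternion [x, y, z, w].
In Python, from bench import read_state, camera, close_job, recognise, masks_of gives the robot as it stands.
- The arm moves only by the tool play_rows, never from a script. Its argument "moves" is a list of rows, each a list of 3 entries, a list of its own where there are three numbers: the shift along the tool's x, y, z in cm, then the turn, a rotation vector about the tool's x, y, z in rad, then the finger opening in cm, from 0 to 8.7. In form: [[[dx, dy, dz], [ax, ay, az], jaw], ...]. A call has 1 to 8 rows; each row is the pose to reach, as a shift and turn from the pose commanded when the call began, along the tool's axes at that moment; what a row does not reach only later rows make up. A row lasts 1/8 s, in which the tool goes at most 62.5 mm and 10.7 degrees, less where a joint would pass 70% of its speed; a pose out of reach is approached as far as the arm can. A call with a gripper value outside its range is refused whole. The fingers move at their own pace and stop on an object; "grip_force" is the grip in N (left out, the last holds). Time passes only in rows, so rows that repeat a pose let the fingers close. It gives the time, the measured TCP pose, the force and the opening at its end, in the units of the state.
- read_state(): the state, without advancing time (a new reading comes with each control period).
- camera(name): name is "scene" or "top"; returns a dict with "frame" (420x560x3 uint8, red, green, blue), "intrinsics" (3x3 intrinsics, pixels), "camera_from_world" (4x4, takes a point from world to camera coordinates). Camera axes: x right, y down, z forward; pixel columns grow to the right and rows downward; lengths in m; the calibration is good to about 2 mm. A picture is of the moment at which its call begins. There is no depth.
- close_job(): hands the job in, once; it reports no verdict.
Trained networks look in a picture, given as the dict that the camera call returned (one of the last four; its "shot" number tells which), for a name from the list of things; names that differ only in an ending like _2 or _b are one class to them, and where a whole thing is asked for, a point or a joint stands for the part that bears it (a point fixed in the world has none). Each returns a list of dicts, best first, with "conf" (0 to 1); they miss things now and then, are a little off and sometimes report something else, mostly with a low value. They report only what shows in the picture. A call takes as long as a camera call.
- recognise(picture, query): "at" ([column, row] in pixels, amid what is visible of it).
- masks_of(picture, query): "region" (420x560 bool, what is visible of it) and "at" ([column, row] in pixels, amid what is visible of it).
The state is a dict: "time": time; "joint_positions": joint angles; "joint_vel": joint speeds; "joint_torque": joint torques, N m; "ee_pos": TCP position; "eef_rot": TCP orientation; "ft_force": force on the tool from outside, world axes, zero at the start; "torque": the same for the moment, N m; "width": finger opening in m.
Only numpy, scipy, OpenCV 4.12 (cv2) and the standard library are available. Lean on these libraries where they do the work, as an engineer would, in place of code of your own. Each camera call takes 0.05 s, during which the arm holds its last target.

## Working session

There is one attempt and no reset: what is moved stays moved. The work goes in short steps, Python scripts to look and compute and a tool call to move; the robot and the scene stay as the last step left them, time stands still between calls to the robot, and variables do not carry over. Pictures are saved under pics/ and viewed, and the job is handed in when it is done.

Besides the shell and the picture viewer there is one more tool, called after ">>>" in YAML: its name, and indented under it one key for each argument. play_rows: Moves the arm, as the interface text tells. Its arguments: {"type":"object","properties":{"moves":{"type":"array","items":{"type":"array"}},"grip_force":{"type":"number"}},"required":["moves"]}

```bash
mkdir -p pics; ls; cat > h.py <<'E'
import numpy as np, cv2
from bench import *
def save(p,name,crop=None,scale=1):
    im=p["frame"][:,:,::-1]
    if crop: 
        a,b,c,d=crop; im=im[b:d,a:c]
    im=cv2.resize(im,None,fx=scale,fy=scale,interpolation=cv2.INTER_CUBIC)
    cv2.imwrite("pics/"+name,im)
def ray(p,uv):
    K=np.array(p["intrinsics"]);T=np.array(p["camera_from_world"])
    d=np.linalg.inv(K)@np.array([uv[0],uv[1],1.]); R=T[:3,:3]
    return -R.T@T[:3,3], R.T@d
def atz(p,uv,z):
    o,d=ray(p,uv); return o+d*(z-o[2])/d[2]
def proj(p,X):
    K=np.array(p["intrinsics"]);T=np.array(p["camera_from_world"])
    c=T[:3,:3]@np.array(X)+T[:3,3]; q=K@c; return q[:2]/q[2]
def tri(p1,u1,p2,u2):
    A=[];b=[]
    for p,u in((p1,u1),(p2,u2)):
        o,d=ray(p,u); d=d/np.linalg.norm(d); P=np.eye(3)-np.outer(d,d); A.append(P);b.append(P@o)
    return np.linalg.lstsq(np.vstack(A),np.hstack(b),rcond=None)[0]
E
python3 - <<'E'
from h import *
s=camera("scene");t=camera("top")
save(s,"s0.png");save(t,"t0.png")
for p in (s,t): print(np.round(ray(p,(280,210)),3).tolist())
Z=dict(dial_axis=.055,index_mark=.055,zero_line=.049,knob_top=.087,lever_pivot=.07,lever_end=.071,cutter=.06,offcut=.05,setup_bar=.05,spare_ring=.045,wax_tin=.06,router_table=.04)
for q in Z:
    for p,n in((s,'s'),(t,'t')):
        for r in recognise(p,q)[:2]:
            print(q,n,np.round(r["at"],1),round(r["conf"],2),np.round(atz(p,r["at"],Z[q]),3))
print(read_state())
E
```

```text
pics
[[0.931, -0.412, 0.774], [-0.38, 0.473, -0.795]]
[[0.5, -0.026, 0.958], [0.123, 0.033, -0.992]]
dial_axis s [277.  297.7] 0.73 [ 0.704 -0.14   0.055]
dial_axis t [324.8 185.5] 0.88 [ 0.67  -0.103  0.055]
index_mark s [292.7 231.1] 0.93 [ 0.64  -0.01   0.055]
index_mark t [284.2 203. ] 0.58 [ 0.629 -0.006  0.055]
zero_line s [296.9 254.6] 0.85 [ 0.676 -0.045  0.049]
zero_line s [192.7 294. ] 0.41 [ 0.579 -0.225  0.049]
zero_line t [263.5 222. ] 0.85 [0.585 0.044 0.049]
knob_top s [290.8 228.9] 0.72 [ 0.647 -0.026  0.087]
knob_top t [285.1 206.1] 0.82 [ 0.617 -0.009  0.087]
lever_pivot s [186.9 289.8] 0.68 [ 0.576 -0.231  0.07 ]
lever_pivot s [292.1 229.3] 0.48 [ 0.642 -0.016  0.07 ]
lever_pivot t [378.2 225.2] 0.84 [ 0.573 -0.222  0.07 ]
lever_end s [190.4 292.4] 0.89 [ 0.585 -0.231  0.071]
lever_end s [289.6 228.4] 0.19 [ 0.638 -0.018  0.071]
lever_end t [379.8 225.4] 0.84 [ 0.572 -0.225  0.071]
cutter s [158.1 374.8] 0.53 [ 0.641 -0.361  0.06 ]
cutter s [265.6 312.5] 0.48 [ 0.708 -0.176  0.06 ]
cutter t [354.8 172.6] 0.62 [ 0.699 -0.174  0.06 ]
cutter t [326.  147.3] 0.58 [ 0.7
[... 901 characters left out ...]
s': array([-1.16659081,  0.33217339, -0.0647098 ,  1.46006422,  0.02158732,
        1.34992667, -0.08848225]), 'joint_vel': array([-1.09648662e-03, -2.78430218e-04, -1.33562330e-03,  1.50666913e-03,
        1.04553857e-03,  2.33704118e-03, -3.34694688e-05]), 'joint_torque': array([-9.58403616e-04, -6.23030663e+01,  2.43273057e-02, -3.90126944e+01,
       -6.11320417e-02,  3.13695939e-02,  4.21882390e-06]), 'ee_pos': array([0.25871395, 0.56897139, 0.22260927]), 'eef_rot': array([ 2.11773634e-01,  9.77318742e-01,  6.28965468e-05, -4.79548360e-06]), 'ft_force': array([-0.59087724,  0.11595224, -0.49830685]), 'torque': array([-0.03427001,  0.0101387 , -0.03405418]), 'width': 0.08708384532230486}
```

View pics/t0.png

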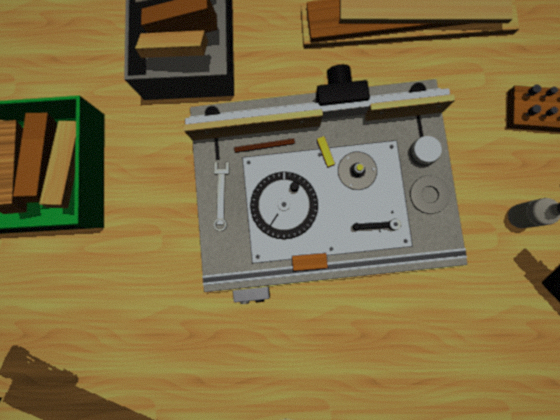

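View pics/s0.png

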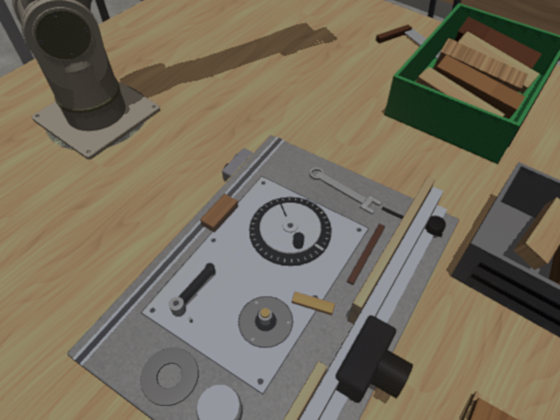

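```bash
python3 - <<'E'
from h import *
a=cv2.imread("pics/t0.png")[110:310,200:460]; cv2.imwrite("pics/t0z.png",cv2.resize(a,None,fx=3,fy=3,interpolation=cv2.INTER_CUBIC))
a=cv2.imread("pics/s0.png")[180:340,160:360]; cv2.imwrite("pics/s0z.png",cv2.resize(a,None,fx=3.7,fy=3.7,interpolation=cv2.INTER_CUBIC))
E
```

```text
(no output)
```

View pics/t0z.png

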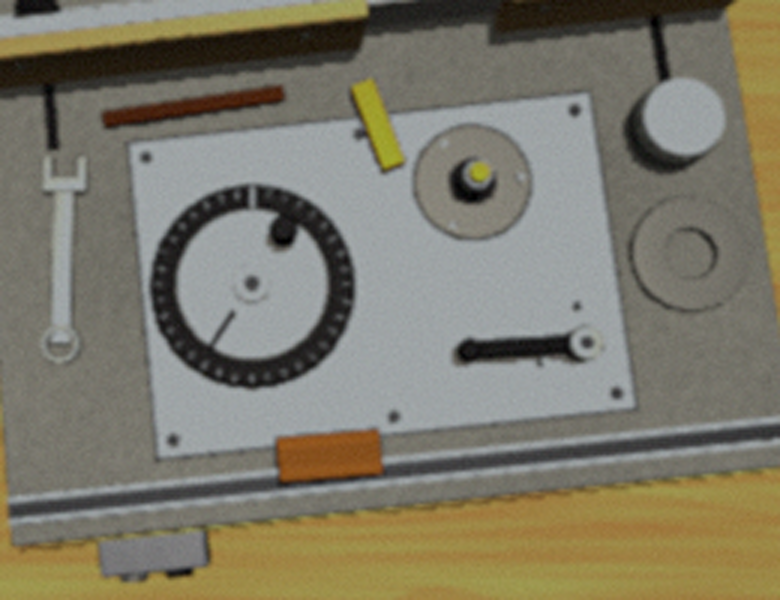

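View pics/s0z.png

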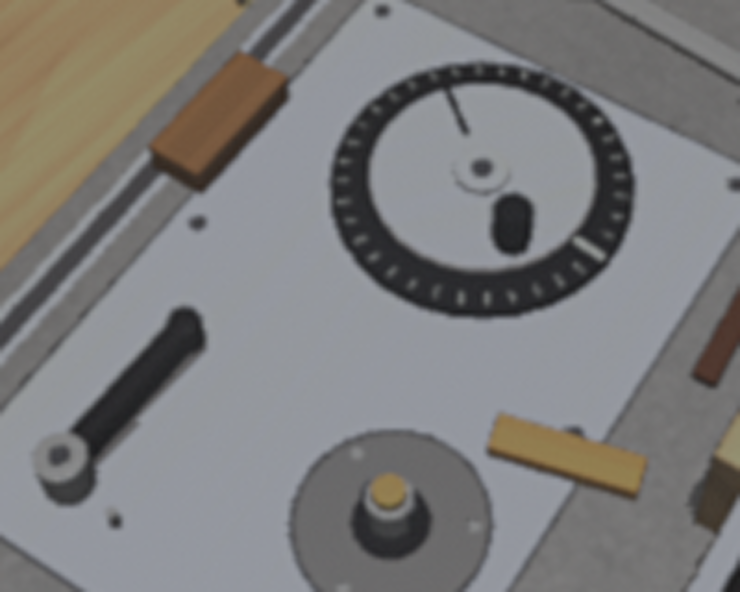

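```bash
python3 - <<'E'
from h import *
from scipy.optimize import least_squares
import pickle
s=camera("scene");t=camera("top")
pickle.dump((s,t),open("p0.pkl","wb"))
th=np.linspace(0,2*np.pi,120)
def gray(p): return cv2.GaussianBlur(cv2.cvtColor(p["frame"],cv2.COLOR_RGB2GRAY),(0,0),.7).astype(np.float32)
def samp(g,p,c,r,z):
    P=np.array([proj(p,[c[0]+r*np.cos(a),c[1]+r*np.sin(a),z]) for a in th],np.float32)
    return cv2.remap(g,P[:,0].reshape(1,-1),P[:,1].reshape(1,-1),cv2.INTER_LINEAR).ravel()
for p,n,c0 in((t,'t',(.62,-.006)),(s,'s',(.62,-.006))):
    g=gray(p)
    from scipy.optimize import minimize
    f=lambda c:-(samp(g,p,c,.086,.043).mean()-samp(g,p,c,.078,.049).mean()+samp(g,p,c,.057,.055).mean()-samp(g,p,c,.064,.049).mean())
    b=min(((f((x,y)),x,y) for x in np.arange(.59,.66,.004) for y in np.arange(-.03,.03,.004)))
    r=minimize(f,b[1:],method="Nelder-Mead",options=dict(xatol=1e-4)); c=r.x
    print(n,c,r.fun)
    A=np.radians(np.arange(0,360,.5))
    def prof(rs,z):
        o=0
        for R in rs:
            P=np.array([proj(p,[c[0]+R*np.cos(a),c[1]+R*np.sin(a),z]) for a in A],np.float32)
            o=o+cv2.remap(g,P[:,0].reshape(1,-1),P[:,1].reshape(1,-1),cv2.INTER_LINEAR).ravel()/len(rs)
        return o
    w=prof(np.arange(.064,.080,.002),.049); 
    k=np.argsort(-w)[:8]; print("zero",np.degrees(A[k]),w[k].round(),np.median(w))
    m=prof(np.arange(.032,.056,.002),.055); k=np.argsort(m)[:8]; print("dark(index/knob)",np.degrees(A[k]),m[k].round())
    ang=np.degrees(A); sel=(ang>90)&(ang<230); k=np.argsort(np.where(sel,m,999))[:8]; print("index",ang[k],m[k].round(),np.median(m))
    for z,nm in((.055,'idx147'),):pass
# manual points
T=lambda u,v:(200+(u+.5)/3-.5,110+(v+.5)/3-.5); S=lambda u,v:(160+u/3.7,180+v/3.7)
for n,a,b,z in(("knobtop",(285,226),(514,206),.087),("pivot",(587,342),(61,455),.07),("lend",(467,349),(185,321),.071),("cutter",(480,172),(388,488),.0),("fence?",(366,5),(0,0),.115)):
    print(n,np.round(tri(t,T(*a),s,S(*b)),4),np.round(atz(t,T(*a),z),4),np.round(atz(s,S(*b),z),4))
E
```

```text
t [ 0.626237   -0.00449404] -200.3933868408203
zero [359.  358.5 359.5   0.    0.5 358.    1.  357.5] [107. 106. 105. 103. 101.  98.  93.  89.] 40.90869
dark(index/knob) [325.5 324.5 325.  326.  324.  326.5 323.5 327. ] [44. 44. 44. 44. 44. 44. 44. 44.]
index [146.5 147.  146.  147.5 145.5 148.  145.  148.5] [ 98.  98.  99. 100. 100. 103. 103. 107.] 162.37434
s [ 0.62832591 -0.00391696] -157.1125946044922
zero [359.5 359.    0.  358.5   0.5 358.    1.  357.5] [122. 121. 118. 117. 112. 110. 104. 101.] 53.181946
dark(index/knob) [326.5 327.  326.  328.  327.5 328.5 329.  325.5] [43. 43. 43. 43. 43. 43. 43. 43.]
index [147.  146.5 146.  147.5 145.5 148.  145.  148.5] [90. 90. 91. 92. 94. 94. 98. 99.] 150.31572
knobtop [ 0.6669 -0.0302  0.0868] [ 0.6658 -0.0313  0.087 ] [ 0.668  -0.0291  0.087 ]
pivot [ 0.5772 -0.2601  0.0673] [ 0.5758 -0.2609  0.07  ] [ 0.5798 -0.2593  0.07  ]
lend [ 0.5721 -0.1704  0.0634] [ 0.5713 -0.1694  0.071 ] [ 0.5762 -0.1727  0.071 ]
cutter [ 0.7097 -0.182   0.0751] [ 0.7263 -0.1966  0.    ] [ 0.6872 -0.1559  0.    ]
fence? [ 0.6695 -0.1562  0.4173] [ 0.83   -0.0946  0.115 ] [ 0.3882 -0.1064  0.115 ]
```

```bash
cat >> h.py <<'E'
import json
def cmd():
    try: return json.load(open("cmd.json"))
    except Exception:
        r=read_state(); q=r["eef_rot"]; from scipy.spatial.transform import Rotation as R
        y=R.from_quat(q).as_matrix()[:,1]; return [*r["ee_pos"],float(np.degrees(np.arctan2(y[1],y[0])))]
def row(c,x,y,z,a):
    al=np.radians(c[3]); X=np.array([-np.sin(al),np.cos(al)]);Y=np.array([np.cos(al),np.sin(al)])
    d=np.array([x-c[0],y-c[1]]); return [[round(100*d@X,1),round(100*d@Y,1),round(100*(c[2]-z),1)],[0,0,round(-np.radians(a-c[3]),2)]]
def setcmd(rw):
    """record last row of a call"""
    c=cmd(); al=np.radians(c[3]); X=np.array([-np.sin(al),np.cos(al)]);Y=np.array([np.cos(al),np.sin(al)])
    d=(rw[0][0]*X+rw[0][1]*Y)/100
    n=[c[0]+d[0],c[1]+d[1],c[2]-rw[0][2]/100,c[3]-float(np.degrees(rw[1][2]))]; json.dump(list(map(float,n)),open("cmd.json","w")); return n
C=np.array([.627,-.0042])
def push(th,d,off=0):
    t=np.radians(th); k=C+.046*np.array([np.cos(t),np.sin(t)]); ph=t-np.pi/2
    p=k-d*np.array([np.cos(ph),np.sin(ph)]); return [p[0],p[1],.066,th-90+180]   # tool y opposes push dir
E
python3 - <<'E'
from h import *
c=cmd(); print(c)
x,y,z,a=push(-33.3,.042); print(x,y,a)
print(row(c,x,y,.2,a))
E
```

```text
[np.float64(0.2587070379937855), np.float64(0.5689775771658099), np.float64(0.22257437883268136), 65.54867045602853]
0.688506096978862 0.005648859549553301 56.7
[[np.float64(-62.4), np.float64(-33.5), np.float64(2.3)], [0, 0, np.float64(0.15)]]
```

>>> play_rows:
  moves:
    - [[-62.4,-33.5,2.3],[0,0,0.15],0]
    - [[-62.4,-33.5,2.3],[0,0,0.15],0]
    - [[-62.4,-33.5,2.3],[0,0,0.15],0]
    - [[-62.4,-33.5,2.3],[0,0,0.15],0]
    - [[-62.4,-33.5,2.3],[0,0,0.15],0]
    - [[-62.4,-33.5,2.3],[0,0,0.15],0]
    - [[-62.4,-33.5,2.3],[0,0,0.15],0]
    - [[-62.4,-33.5,2.3],[0,0,0.15],0]
  grip_force: 20

```text
time: 2.4
ee_pos: [0.5627, 0.1699, 0.2066]
eef_rot: [0.284, 0.959, 0.0, 0.0]
ft_force: [0.8, 0.4, 0.4]
width: 0.0149
```

```bash
python3 - <<'E'
from h import *
c=cmd(); print(c)
x,y,z,a=push(-33.3,.042)
print(row(c,x,y,.2,a))
E
```

```text
[np.float64(0.562711319828598), np.float64(0.16993154346642708), np.float64(0.2066042380822035), 56.972328201120796]
[[np.float64(-19.5), np.float64(-6.9), np.float64(0.7)], [0, 0, np.float64(0.0)]]
```

>>> play_rows:
  moves:
    - [[-19.5,-6.9,0.7],[0,0,0],0]
    - [[-19.5,-6.9,0.7],[0,0,0],0]
    - [[-19.5,-6.9,0.7],[0,0,0],0]
    - [[-19.5,-6.9,0.7],[0,0,0],0]
    - [[-19.5,-6.9,0.7],[0,0,0],0]
    - [[-19.5,-6.9,0.7],[0,0,0],0]
    - [[-19.5,-6.9,0.7],[0,0,0],0]

```text
time: 3.28
ee_pos: [0.6871, 0.0095, 0.1997]
eef_rot: [0.283, 0.959, 0.001, -0.0]
ft_force: [-0.2, 0.0, 0.6]
width: 0.0003
```

```bash
python3 - <<'E'
from h import *
s=camera("scene"); save(s,"s1.png",(130,120,430,340),2.5)
c=cmd(); print(c); json.dump(list(map(float,c)),open("cmd.json","w")); print(read_state()["width"],read_state()["joint_positions"])
x,y,z,a=push(-33.3,.042)
print(row(c,x,y,.066,a))
E
```

```text
[np.float64(0.6871530776781064), np.float64(0.009164974009332158), np.float64(0.19969868807599048), 57.074787705202404]
0.0005427384147808622 [-0.32094465  0.493595    0.35283084  1.32332287 -0.16942658  1.35343431
  1.02559982]
[[np.float64(-0.3), np.float64(-0.2), np.float64(13.4)], [0, 0, np.float64(0.01)]]
```

View picture.

View pics/s1.png

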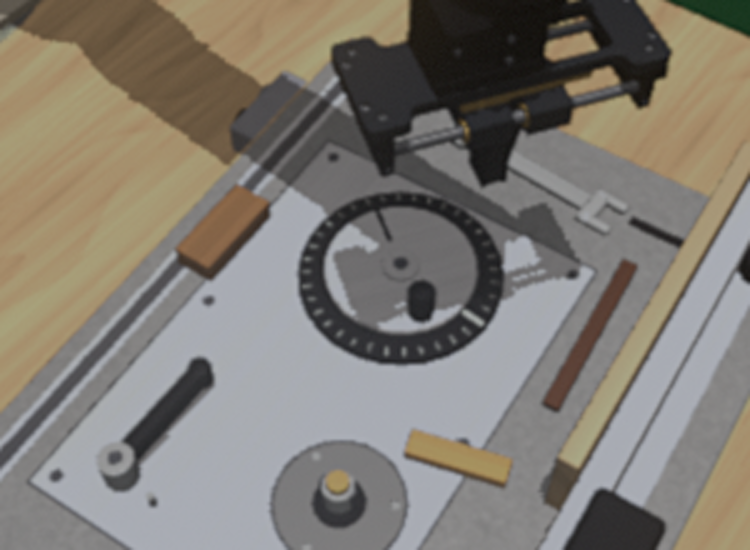

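>>> play_rows:
  moves:
    - [[-0.3,-0.2,5],[0,0,0],0]
    - [[-0.3,-0.2,10],[0,0,0],0]
    - [[-0.3,-0.2,12.5],[0,0,0],0]
    - [[-0.3,-0.2,13.4],[0,0,0],0]
    - [[-0.3,-0.2,13.4],[0,0,0],0]
    - [[-0.3,-0.2,13.4],[0,0,0],0]

```text
time: 4.08
ee_pos: [0.6899, 0.0042, 0.067]
eef_rot: [0.284, 0.959, 0.001, 0.001]
ft_force: [0.5, -0.1, -0.4]
width: 0.0001
```

```bash
python3 - <<'E'
from h import *
s=camera("scene"); save(s,"s2.png",(200,170,360,290),5)
import os; os.remove("cmd.json")
c=cmd(); print(c); json.dump(list(map(float,c)),open("cmd.json","w"));print(read_state()["ft_force"])
for th,d in((-33.3,.034),(-33.3,.026),(-38,.026),(-43,.026),(-48,.026),(-53,.026),(-58,.026),(-63,.026)):
  print(row(c,*push(th,d)))
E
```

```text
[np.float64(0.689800599725884), np.float64(0.004138577591835615), np.float64(0.06695811806337333), 56.96036718417419]
[ 0.49521479 -1.06467923 -0.47450531]
[[np.float64(0.2), np.float64(-0.7), np.float64(0.1)], [0, 0, np.float64(0.0)]]
[[np.float64(0.2), np.float64(-1.5), np.float64(0.1)], [0, 0, np.float64(0.0)]]
[[np.float64(0.0), np.float64(-1.9), np.float64(0.1)], [0, 0, np.float64(0.09)]]
[[np.float64(-0.2), np.float64(-2.4), np.float64(0.1)], [0, 0, np.float64(0.17)]]
[[np.float64(-0.3), np.float64(-2.8), np.float64(0.1)], [0, 0, np.float64(0.26)]]
[[np.float64(-0.4), np.float64(-3.2), np.float64(0.1)], [0, 0, np.float64(0.35)]]
[[np.float64(-0.5), np.float64(-3.7), np.float64(0.1)], [0, 0, np.float64(0.44)]]
[[np.float64(-0.5), np.float64(-4.2), np.float64(0.1)], [0, 0, np.float64(0.52)]]
```

View pics/s2.png

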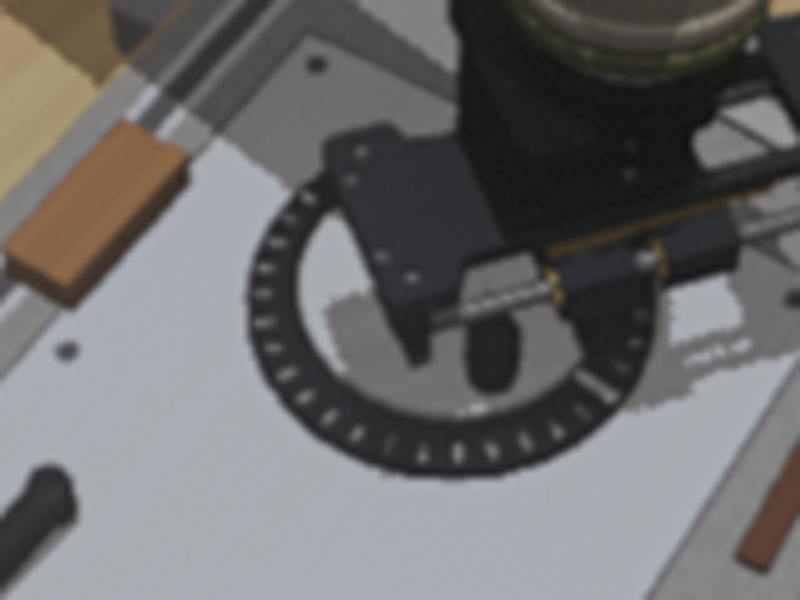

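>>> play_rows:
  moves:
    - [[0.2,-0.7,0.1],[0,0,0],0]
    - [[0.2,-1.5,0.1],[0,0,0],0]
    - [[0.0,-1.9,0.1],[0,0,0.09],0]
    - [[-0.2,-2.4,0.1],[0,0,0.17],0]
    - [[-0.3,-2.8,0.1],[0,0,0.26],0]
    - [[-0.4,-3.2,0.1],[0,0,0.35],0]
    - [[-0.5,-3.7,0.1],[0,0,0.44],0]
    - [[-0.5,-4.2,0.1],[0,0,0.52],0]

```text
time: 5.12
ee_pos: [0.6702, -0.0338, 0.0646]
eef_rot: [0.522, 0.853, 0.001, 0.0]
ft_force: [1.6, 1.6, 0.1]
width: 0.0002
```

```bash
cat > st.py <<'E'
from h import *
import sys
n=sys.argv[1]
s=camera("scene"); save(s,n+"s.png",(200,170,360,290),3)
t=camera("top"); save(t,n+"t.png",(230,150,330,250),5)
a=cv2.imread("pics/"+n+"s.png");b=cv2.imread("pics/"+n+"t.png")
b=cv2.resize(b,(360,360));cv2.imwrite("pics/"+n+".png",np.hstack([a[:,:440],b]))
r=recognise(s,"knob_top")[:1]+recognise(t,"knob_top")[:1]
for q,p in zip(r,(s,t)):
    X=atz(p,q["at"],.087)[:2]-C; print("knob",round(q["conf"],2),np.degrees(np.arctan2(X[1],X[0])).round(1),np.hypot(*X).round(4))
print(read_state()["ft_force"].round(1),read_state()["ee_pos"].round(4),read_state()["time"])
E
python3 st.py a1; python3 - <<'E'
from h import *
print(setcmd([[-.5,-4.2,.1],[0,0,.52]]))
E
```

```text
knob 0.65 -76.0 0.0588
[ 1.1 -0.1 -0.8] [ 0.67   -0.0343  0.0644] 5.325
[np.float64(0.6710928685005536), np.float64(-0.03379584994306727), 0.06595811806337333, 27.16656183737138]
```

View pics/a1.png

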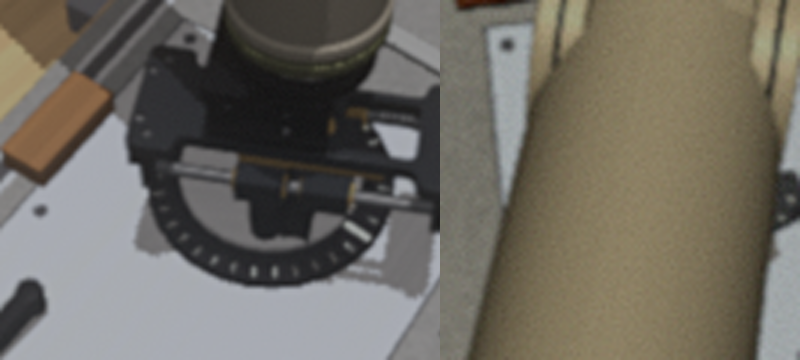

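```bash
python3 - <<'E'
from h import *
c=cmd()
for th in range(-69,-112,-6): x,y,z,a=push(th,.026); print(row(c,x,y,.067,a))
E
```

```text
[[np.float64(-0.2), np.float64(-0.5), -0.1], [0, 0, np.float64(0.11)]]
[[np.float64(-0.4), np.float64(-1.0), -0.1], [0, 0, np.float64(0.21)]]
[[np.float64(-0.5), np.float64(-1.5), -0.1], [0, 0, np.float64(0.32)]]
[[np.float64(-0.6), np.float64(-2.1), -0.1], [0, 0, np.float64(0.42)]]
[[np.float64(-0.6), np.float64(-2.6), -0.1], [0, 0, np.float64(0.53)]]
[[np.float64(-0.6), np.float64(-3.2), -0.1], [0, 0, np.float64(0.63)]]
[[np.float64(-0.5), np.float64(-3.7), -0.1], [0, 0, np.float64(0.74)]]
[[np.float64(-0.4), np.float64(-4.3), -0.1], [0, 0, np.float64(0.84)]]
```

>>> play_rows:
  moves:
    - [[-0.2,-0.5,-0.1],[0,0,0.11],0]
    - [[-0.4,-1.0,-0.1],[0,0,0.21],0]
    - [[-0.5,-1.5,-0.1],[0,0,0.32],0]
    - [[-0.6,-2.1,-0.1],[0,0,0.42],0]
    - [[-0.6,-2.6,-0.1],[0,0,0.53],0]
    - [[-0.6,-3.2,-0.1],[0,0,0.63],0]
    - [[-0.5,-3.7,-0.1],[0,0,0.74],0]
    - [[-0.4,-4.3,-0.1],[0,0,0.84],0]

```text
time: 6.32
ee_pos: [0.6342, -0.057, 0.0656]
eef_rot: [0.824, 0.566, 0.001, 0.0]
ft_force: [2.5, 1.5, -0.3]
width: 0.0002
```

```bash
python3 st.py a2; python3 - <<'E'
from h import *
print(setcmd([[-.4,-4.3,-.1],[0,0,.84]]))
c=cmd()
for th in range(-117,-160,-6): x,y,z,a=push(th,.026); print(row(c,x,y,.067,a))
E
```

```text
knob 0.95 21.3 0.0315
knob 0.68 89.5 0.0468
[-0.3 -0.8  0.5] [ 0.6338 -0.0571  0.0654] 6.525
[np.float64(0.6346628151849897), np.float64(-0.05698746945152705), 0.06695811806337333, -20.961892953617774]
[[np.float64(-0.2), np.float64(-0.5), -0.0], [0, 0, np.float64(0.11)]]
[[np.float64(-0.4), np.float64(-1.0), -0.0], [0, 0, np.float64(0.21)]]
[[np.float64(-0.5), np.float64(-1.6), -0.0], [0, 0, np.float64(0.31)]]
[[np.float64(-0.6), np.float64(-2.1), -0.0], [0, 0, np.float64(0.42)]]
[[np.float64(-0.6), np.float64(-2.7), -0.0], [0, 0, np.float64(0.52)]]
[[np.float64(-0.6), np.float64(-3.2), -0.0], [0, 0, np.float64(0.63)]]
[[np.float64(-0.5), np.float64(-3.8), -0.0], [0, 0, np.float64(0.73)]]
[[np.float64(-0.4), np.float64(-4.3), -0.0], [0, 0, np.float64(0.84)]]
```

View pics/a2.png

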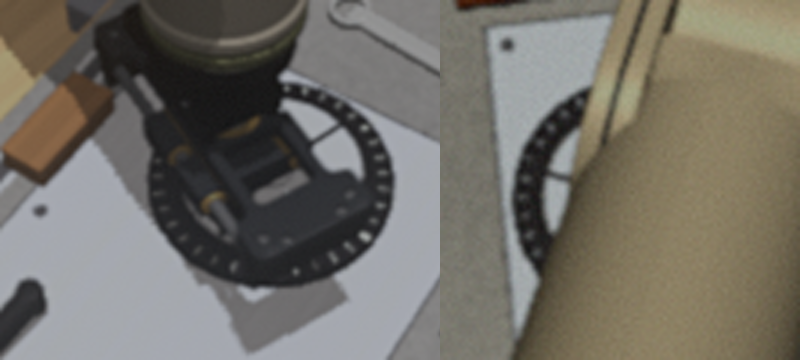

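>>> play_rows:
  moves:
    - [[-0.2,-0.5,0],[0,0,0.11],0]
    - [[-0.4,-1.0,0],[0,0,0.21],0]
    - [[-0.5,-1.6,0],[0,0,0.31],0]
    - [[-0.6,-2.1,0],[0,0,0.42],0]
    - [[-0.6,-2.7,0],[0,0,0.52],0]
    - [[-0.6,-3.2,0],[0,0,0.63],0]
    - [[-0.5,-3.8,0],[0,0,0.73],0]
    - [[-0.4,-4.3,0],[0,0,0.84],0]

```text
time: 7.52
ee_pos: [0.5927, -0.0456, 0.0655]
eef_rot: [0.983, 0.181, 0.0, 0.0]
ft_force: [1.9, -1.5, -0.4]
width: 0.0004
```

```bash
cat > idx.py <<'E'
from h import *
import sys
lo,hi=float(sys.argv[2]),float(sys.argv[3]); n=sys.argv[1]; zl,zh=-12,12
ims=[]
for nm,c in(("top",(.6262,-.0045)),("scene",(.6283,-.0039))):
    p=camera(nm); g=cv2.GaussianBlur(cv2.cvtColor(p["frame"],cv2.COLOR_RGB2GRAY),(0,0),.7).astype(np.float32)
    def prof(rs,z,A):
        o=0
        for R in rs:
            P=np.array([proj(p,[c[0]+R*np.cos(a),c[1]+R*np.sin(a),z]) for a in np.radians(A)],np.float32)
            o=o+cv2.remap(g,P[:,0].reshape(1,-1),P[:,1].reshape(1,-1),cv2.INTER_LINEAR).ravel()/len(rs)
        return o
    A=np.arange(lo,hi,.25); m=prof(np.arange(.032,.058,.002),.055,A); b=A[m.argmin()]; near=abs(A-b)<7
    w=np.clip(np.percentile(m[near],80)-m,0,None)*near; ci=(w*A).sum()/w.sum()
    B=np.arange(zl,zh,.25); m2=prof(np.arange(.064,.080,.002),.049,B); bz=B[m2.argmax()]; near=abs(B-bz)<5
    w=np.clip(m2-np.percentile(m2[near],40),0,None)*near; cz=(w*B).sum()/w.sum()
    print(nm,"index",b,ci.round(2),m.min().round(),np.median(m).round(),"zero",bz,cz.round(2),m2.max().round(),np.median(m2).round())
    P=proj(p,[c[0],c[1],.05]); x,y=int(P[0]),int(P[1]); im=p["frame"][y-45:y+45,x-50:x+50,::-1]
    ims.append(cv2.resize(im,(400,360),interpolation=cv2.INTER_CUBIC))
cv2.imwrite("pics/"+n+".png",np.hstack(ims)); r=read_state(); print(r["ee_pos"].round(4),r["ft_force"].round(1),r["time"])
E
python3 idx.py a3 0 80; python3 - <<'E'
from h import *
print(setcmd([[-.4,-4.3,0],[0,0,.84]]))
E
```

```text
top index 0.0 1.48 100.0 120.0 zero -1.25 -0.8 132.0 104.0
scene index 28.0 28.02 105.0 165.0 zero -0.75 -0.69 136.0 60.0
[ 0.5922 -0.0453  0.0653] [-0.3 -0.3  0.7] 7.625
[np.float64(0.5930776289454773), np.float64(-0.04533962478287377), 0.06695811806337333, -69.09034774460693]
```

View pics/a3.png

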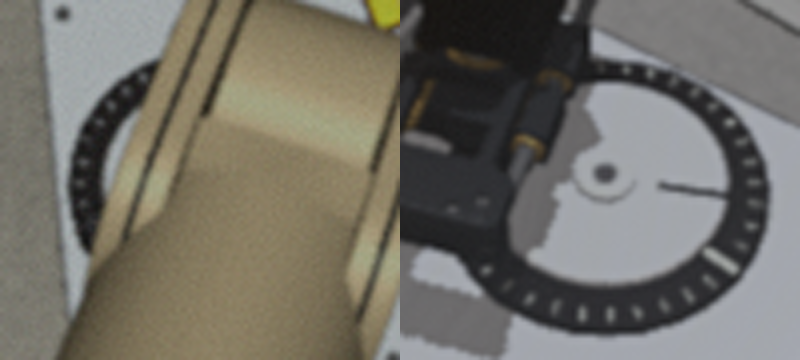

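```bash
python3 - <<'E'
from h import *
c=cmd()
for th in (-164,-169,-174,-179,-182): x,y,z,a=push(th,.026); print(row(c,x,y,.067,a))
E
```

```text
[[np.float64(-0.2), np.float64(-0.4), -0.0], [0, 0, np.float64(0.09)]]
[[np.float64(-0.3), np.float64(-0.9), -0.0], [0, 0, np.float64(0.17)]]
[[np.float64(-0.5), np.float64(-1.3), -0.0], [0, 0, np.float64(0.26)]]
[[np.float64(-0.6), np.float64(-1.8), -0.0], [0, 0, np.float64(0.35)]]
[[np.float64(-0.6), np.float64(-2.0), -0.0], [0, 0, np.float64(0.4)]]
```

>>> play_rows:
  moves:
    - [[-0.2,-0.4,0],[0,0,0.09],0]
    - [[-0.3,-0.9,0],[0,0,0.17],0]
    - [[-0.5,-1.3,0],[0,0,0.26],0]
    - [[-0.6,-1.8,0],[0,0,0.35],0]
    - [[-0.6,-2.0,0],[0,0,0.4],0]
    - [[-0.6,-2.0,0],[0,0,0.4],0]

```text
time: 8.38
ee_pos: [0.5793, -0.0292, 0.0652]
eef_rot: [1.0, -0.016, -0.0, 0.0]
ft_force: [-0.5, -2.0, 0.5]
width: 0.0005
```

```bash
python3 idx.py a4 -15 50; python3 - <<'E'
from h import *
print(setcmd([[-.6,-2.0,0],[0,0,.4]]))
E
```

```text
top index 49.75 48.0 104.0 128.0 zero -4.75 -3.54 123.0 120.0
scene index 6.0 6.02 107.0 166.0 zero -0.75 -0.69 137.0 60.0
[ 0.5793 -0.0292  0.0652] [-1.2 -1.7  0.2] 8.475
[np.float64(0.5803348552885707), np.float64(-0.028798109751630534), 0.06695811806337333, -92.00865954983986]
```

View pics/a4.png

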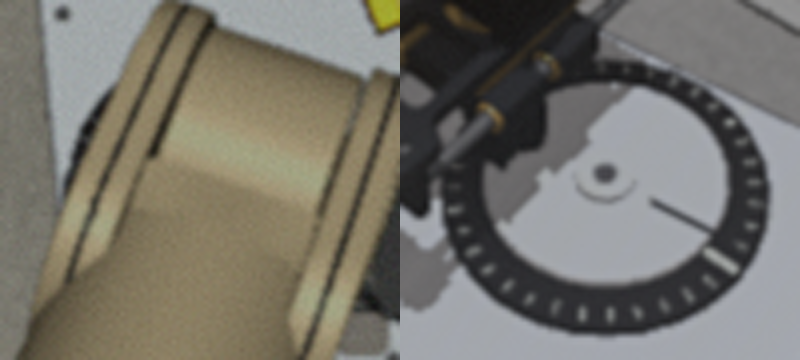

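>>> play_rows:
  moves:
    - [[0,-0.2,0],[0,0,0.05],0]
    - [[0,-0.4,0],[0,0,0.1],0]
    - [[0,-0.5,0],[0,0,0.1],0]
    - [[0,-0.5,0],[0,0,0.1],0]
    - [[0,-0.5,0],[0,0,0.1],0]

```text
time: 9.1
ee_pos: [0.5795, -0.024, 0.0652]
eef_rot: [0.998, -0.067, -0.0, -0.0]
ft_force: [-2.3, -1.4, -1.1]
width: 0.0003
```

```bash
python3 idx.py a5 -15 50; python3 - <<'E'
from h import *
print(setcmd([[0,-.5,0],[0,0,.1]]))
E
```

```text
top index 49.75 47.88 117.0 141.0 zero 4.0 3.94 123.0 120.0
scene index -0.5 -0.37 104.0 166.0 zero -0.75 -0.69 137.0 60.0
[ 0.5796 -0.024   0.0652] [-1.6 -1.8 -1.1] 9.2
[np.float64(0.5805101079980246), np.float64(-0.02380118204674736), 0.06695811806337333, -97.73823750114809]
```

View pics/a5.png

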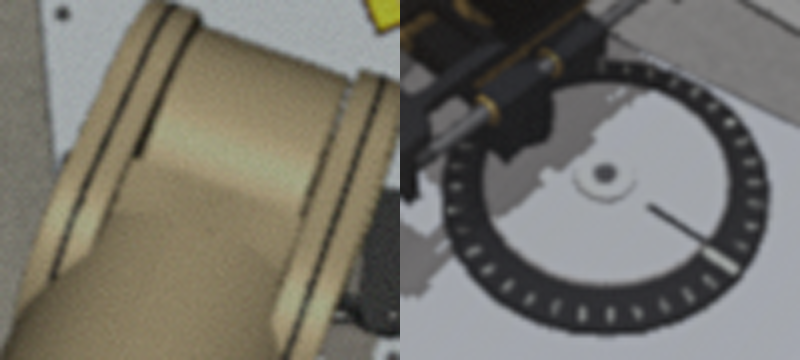

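```bash
cat >> h.py <<'E'
PV=np.array([.5775,-.2601])
def lev(b,d,r=.07,z=.058):
    t=np.radians(b); f=t-np.pi/2
    p=PV+r*np.array([np.cos(t),np.sin(t)])-d*np.array([np.cos(f),np.sin(f)]); return [p[0],p[1],z,b-90]
E
python3 - <<'E'
from h import *
c=cmd()
x,y,z,a=lev(94,.045); print(x,y,a); print(row(c,x,y,.13,a))
print(read_state()["joint_positions"])
E
```

```text
0.5277266645762192 -0.19340955780029795 4
[[np.float64(-2.9), np.float64(17.5), -6.3], [0, 0, np.float64(-1.78)]]
[-0.78363819  0.54157509  0.95764968  1.79584154 -0.50151404  1.06985125
 -1.34828518]
```

>>> play_rows:
  moves:
    - [[0,1.2,0],[0,0,0],0]
    - [[0,2.5,0],[0,0,0],0]
    - [[0,2.5,-4],[0,0,0],0]
    - [[0,2.5,-7.5],[0,0,0],0]
    - [[0,4,-7.5],[0,0,-0.18],0]
    - [[-1,8,-7.5],[0,0,-0.36],0]
    - [[-2,13,-7.5],[0,0,-0.54],0]
    - [[-2.9,17.5,-7.5],[0,0,-0.72],0]

```text
time: 10.2
ee_pos: [0.5265, -0.1958, 0.1407]
eef_rot: [0.957, 0.291, 0.001, 0.0]
ft_force: [0.5, -0.6, -0.6]
width: 0.0004
```

```bash
python3 idx.py a6 -15 50; python3 - <<'E'
from h import *
print(setcmd([[-2.9,17.5,-7.5],[0,0,-.72]]))
c=cmd()
x,y,z,a=lev(94,.045); print(row(c,x,y,.14,a))
E
```

```text
top index -1.75 -0.98 105.0 173.0 zero -1.25 -0.72 116.0 54.0
scene index -0.5 -0.5 105.0 166.0 zero -0.75 -0.69 137.0 61.0
[ 0.5246 -0.2003  0.1412] [-1.2  0.3  0.5] 10.3
[np.float64(0.5282108807905666), np.float64(-0.1933027774183033), 0.14195811806337333, -56.48527625172882]
[[np.float64(-0.0), np.float64(-0.0), 0.2], [0, 0, np.float64(-1.06)]]
```

View pics/a6.png

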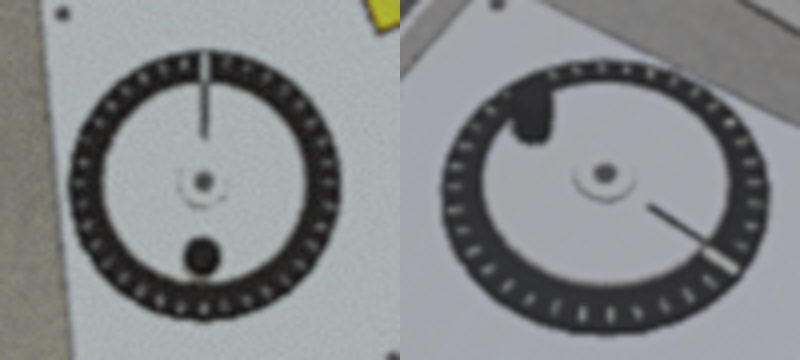

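>>> play_rows:
  moves:
    - [[0,0,0.2],[0,0,-0.18],0]
    - [[0,0,0.2],[0,0,-0.36],0]
    - [[0,0,0.2],[0,0,-0.54],0]
    - [[0,0,0.2],[0,0,-0.72],0]
    - [[0,0,0.2],[0,0,-0.9],0]
    - [[0,0,0.2],[0,0,-1.06],0]
    - [[0,0,0.2],[0,0,-1.06],0]
    - [[0,0,0.2],[0,0,-1.06],0]

```text
time: 11.3
ee_pos: [0.5273, -0.1935, 0.1384]
eef_rot: [0.682, 0.731, 0.0, 0.0]
ft_force: [-0.6, -0.2, 0.7]
width: 0.0006
```

```bash
python3 - <<'E'
from h import *
s=camera("scene"); save(s,"s7.png",(110,170,310,320),4)
c=cmd(); print(setcmd([[0,0,.2],[0,0,-1.06]])); r=read_state(); print(r["ee_pos"],r["joint_positions"])
c=cmd(); print(row(c,*lev(94,.045)))
E
```

```text
[np.float64(0.5282108807905666), np.float64(-0.1933027774183033), 0.13995811806337333, 4.2482500321384435]
[ 0.52731044 -0.19345511  0.13829334] [-0.33404523  0.30229772  0.71805009  1.77142803 -0.2165707   1.14834226
  0.52160417]
[[np.float64(-0.0), np.float64(-0.0), 8.2], [0, 0, np.float64(0.0)]]
```

View pics/s7.png

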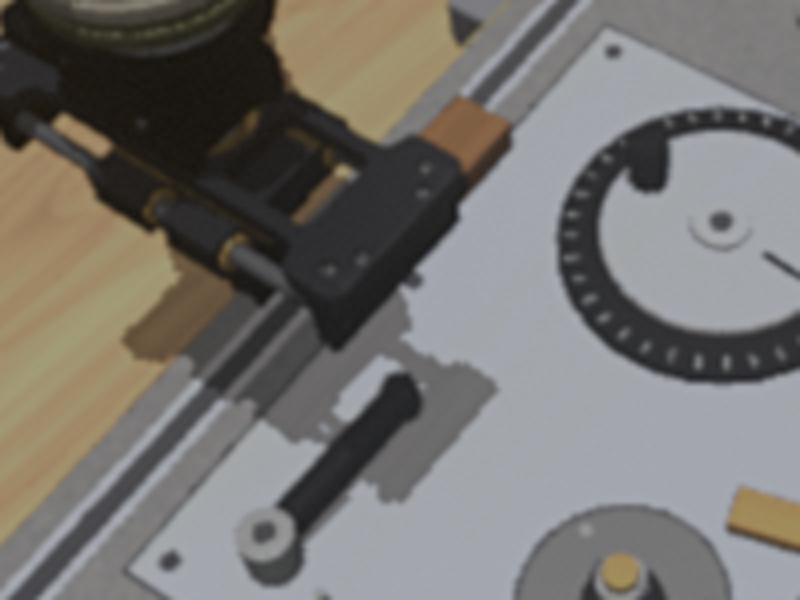

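>>> play_rows:
  moves:
    - [[0,0,4],[0,0,0],0]
    - [[0,0,7],[0,0,0],0]
    - [[0,0,8.2],[0,0,0],0]
    - [[0,0,8.2],[0,0,0],0]
    - [[0,0,8.2],[0,0,0],0]

```text
time: 11.98
ee_pos: [0.5281, -0.1937, 0.0575]
eef_rot: [0.681, 0.733, 0.0, 0.001]
ft_force: [-0.5, -0.1, 0.2]
width: 0.0009
```

```bash
python3 - <<'E'
from h import *
print(setcmd([[0,0,8.2],[0,0,0]])); r=read_state(); print(r["ee_pos"],r["ft_force"])
c=cmd()
for b,d in((94,.03),(94,.017),(88,.017),(80,.017),(72,.017),(64,.017),(56,.017),(48,.017)): print(row(c,*lev(b,d)))
E
```

```text
[np.float64(0.5282108807905666), np.float64(-0.1933027774183033), 0.05795811806337334, 4.2482500321384435]
[ 0.52809847 -0.19369103  0.05750463] [-0.48511435 -0.12689924  0.1848146 ]
[[np.float64(-0.0), np.float64(1.5), -0.0], [0, 0, np.float64(0.0)]]
[[np.float64(-0.0), np.float64(2.8), -0.0], [0, 0, np.float64(0.0)]]
[[np.float64(0.1), np.float64(3.5), -0.0], [0, 0, np.float64(0.11)]]
[[np.float64(0.2), np.float64(4.5), -0.0], [0, 0, np.float64(0.25)]]
[[np.float64(0.1), np.float64(5.5), -0.0], [0, 0, np.float64(0.39)]]
[[np.float64(-0.1), np.float64(6.5), -0.0], [0, 0, np.float64(0.53)]]
[[np.float64(-0.5), np.float64(7.4), -0.0], [0, 0, np.float64(0.67)]]
[[np.float64(-1.0), np.float64(8.3), -0.0], [0, 0, np.float64(0.81)]]
```

>>> play_rows:
  moves:
    - [[0,1.5,0],[0,0,0],0]
    - [[0,2.8,0],[0,0,0],0]
    - [[0.1,3.5,0],[0,0,0.11],0]
    - [[0.2,4.5,0],[0,0,0.25],0]
    - [[0.1,5.5,0],[0,0,0.39],0]
    - [[-0.1,6.5,0],[0,0,0.53],0]
    - [[-0.5,7.4,0],[0,0,0.67],0]
    - [[-1.0,8.3,0],[0,0,0.81],0]

```text
time: 12.98
ee_pos: [0.6121, -0.1962, 0.0562]
eef_rot: [0.915, 0.404, 0.0, -0.0]
ft_force: [-2.4, 0.5, 1.3]
width: 0.0003
```

```bash
python3 - <<'E'
from h import *
s=camera("scene"); save(s,"s8.png",(110,170,310,320),4)
print(setcmd([[-1,8.3,0],[0,0,.81]])); r=read_state(); print(r["ee_pos"],r["ft_force"])
c=cmd()
for b in(42,36,30,25,20,17,14): print(row(c,*lev(b,.017)))
E
```

```text
[np.float64(0.6117236142979798), np.float64(-0.1971268252893115), 0.05795811806337334, -42.16133137345824]
[ 0.61287304 -0.19672357  0.05613455] [-0.01267359  0.94895538  0.3597467 ]
[[np.float64(0.2), np.float64(0.7), -0.0], [0, 0, np.float64(0.1)]]
[[np.float64(0.2), np.float64(1.5), -0.0], [0, 0, np.float64(0.21)]]
[[np.float64(0.2), np.float64(2.2), -0.0], [0, 0, np.float64(0.31)]]
[[np.float64(0.1), np.float64(2.8), -0.0], [0, 0, np.float64(0.4)]]
[[np.float64(0.0), np.float64(3.5), -0.0], [0, 0, np.float64(0.49)]]
[[np.float64(-0.1), np.float64(3.8), -0.0], [0, 0, np.float64(0.54)]]
[[np.float64(-0.2), np.float64(4.2), -0.0], [0, 0, np.float64(0.59)]]
```

View pics/s8.png

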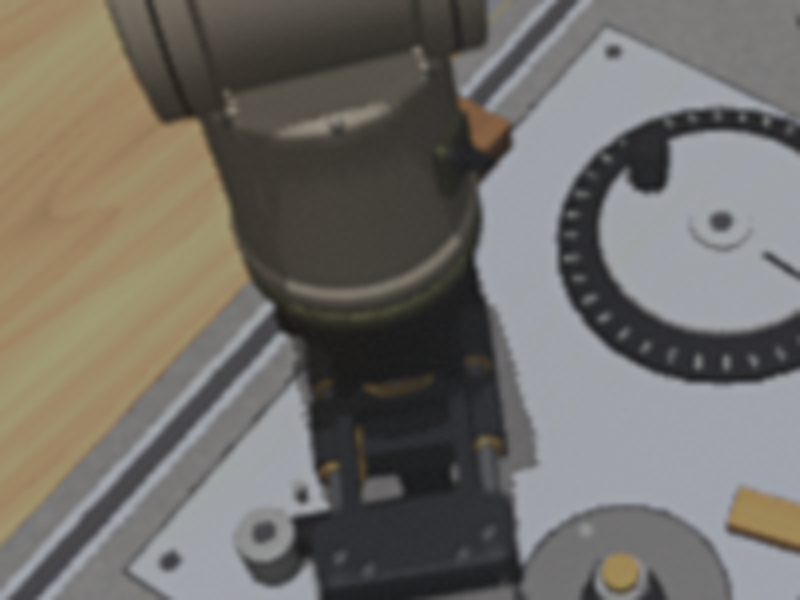

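>>> play_rows:
  moves:
    - [[0.2,0.7,0],[0,0,0.1],0]
    - [[0.2,1.5,0],[0,0,0.21],0]
    - [[0.2,2.2,0],[0,0,0.31],0]
    - [[0.1,2.8,0],[0,0,0.4],0]
    - [[0.0,3.5,0],[0,0,0.49],0]
    - [[-0.1,3.8,0],[0,0,0.54],0]
    - [[-0.2,4.2,0],[0,0,0.59],0]
    - [[-0.2,4.2,0],[0,0,0.59],0]

```text
time: 14.02
ee_pos: [0.6413, -0.2261, 0.0561]
eef_rot: [0.992, 0.124, 0.0, -0.0]
ft_force: [0.8, 1.9, 0.6]
width: 0.0004
```

```bash
python3 - <<'E'
from h import *
s=camera("scene"); save(s,"s9.png",(110,230,310,380),4)
print(setcmd([[-.2,4.2,0],[0,0,.59]])); r=read_state(); print(r["ee_pos"],r["ft_force"])
E
```

```text
[np.float64(0.6415139996245235), np.float64(-0.22680060061527993), 0.05795811806337334, -75.96584128617681]
[ 0.64122537 -0.22613299  0.05608944] [ 1.50682905  2.27408872 -1.03159213]
```

View pics/s9.png

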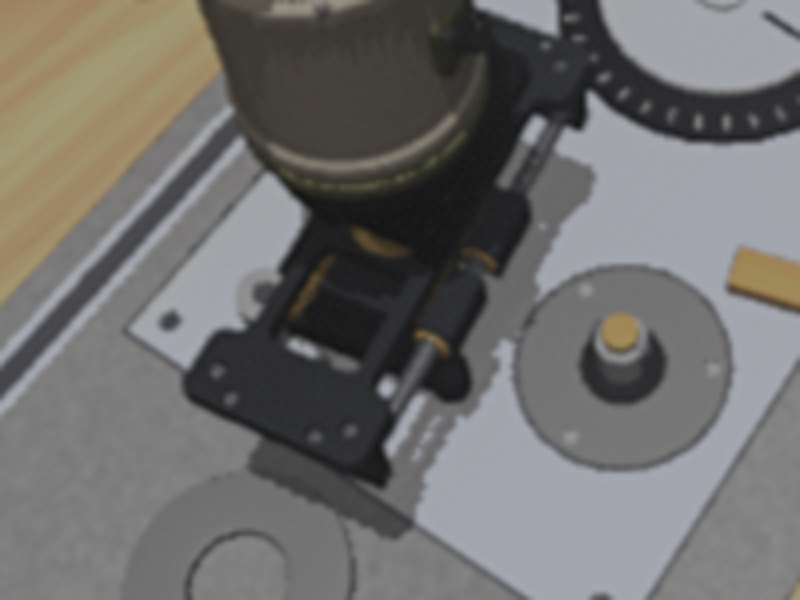

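>>> play_rows:
  moves:
    - [[0,0.2,0],[0,0,0.03],0]
    - [[0,0.4,0],[0,0,0.05],0]
    - [[0,0.6,0],[0,0,0.07],0]
    - [[0,0.6,0],[0,0,0.07],0]

```text
time: 14.58
ee_pos: [0.6421, -0.2261, 0.0558]
eef_rot: [0.996, 0.09, -0.001, -0.005]
ft_force: [-9.5, 21.0, 11.2]
width: 0.0006
```

>>> play_rows:
  moves:
    - [[0,-0.5,0],[0,0,0.07],0]
    - [[0,-1.5,0],[0,0,0.07],0]
    - [[0,-1.8,0],[0,0,0.07],0]
    - [[0,-1.8,-4],[0,0,0.07],0]
    - [[0,-1.8,-9],[0,0,0.07],0]
    - [[0,-1.8,-14],[0,0,0.07],0]
    - [[0,-1.8,-16],[0,0,0.07],0]
    - [[0,-1.8,-16],[0,0,0.07],0]

```text
time: 15.58
ee_pos: [0.6392, -0.2157, 0.2172]
eef_rot: [0.999, 0.053, 0.001, 0.0]
ft_force: [-0.3, -0.8, -1.8]
width: 0.0003
```

```bash
rm cmd.json; python3 idx.py b1 -15 50; python3 - <<'E'
from h import *
s=camera("scene"); save(s,"s10.png",(110,170,310,320),4); t=camera("top"); save(t,"t10.png",None,1.4)
c=cmd(); print(c); print(row(c,.45,.3,.25,-40))
E
```

```text
top index -1.75 -1.01 105.0 173.0 zero -1.25 -0.72 116.0 54.0
scene index -0.5 -0.5 113.0 176.0 zero -0.75 -0.69 146.0 66.0
[ 0.6385 -0.2148  0.2147] [ 0.7 -0.8  0.2] 15.675
[np.float64(0.6383471370578627), np.float64(-0.21461661931785622), np.float64(0.21442216209214646), -83.98556906738992]
[[np.float64(-13.3), np.float64(-53.2), np.float64(-3.6)], [0, 0, np.float64(-0.77)]]
```

View pics/s10.png

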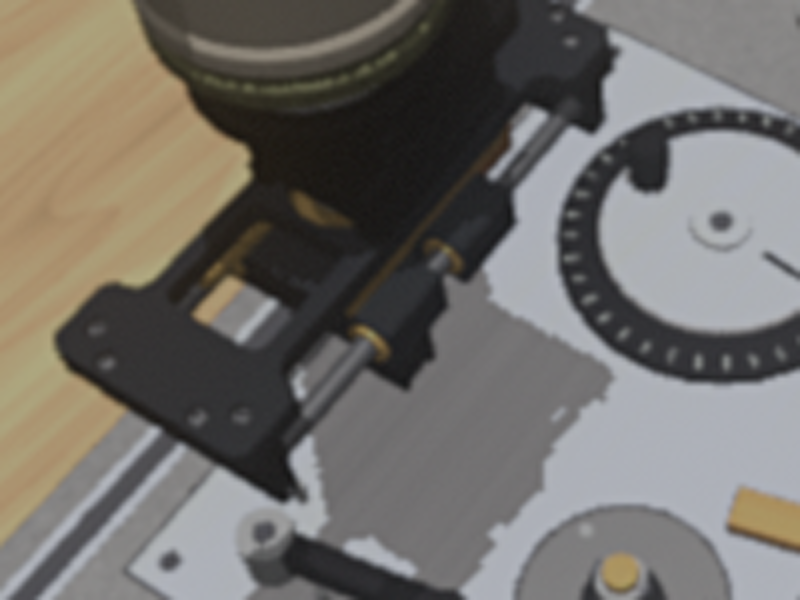

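Move the arm aside for a clear final check.

>>> play_rows:
  moves:
    - [[-2,-8,-3.6],[0,0,-0.15],0]
    - [[-13.3,-53.2,-3.6],[0,0,-0.77],0]
    - [[-13.3,-53.2,-3.6],[0,0,-0.77],0]
    - [[-13.3,-53.2,-3.6],[0,0,-0.77],0]
    - [[-13.3,-53.2,-3.6],[0,0,-0.77],0]
    - [[-13.3,-53.2,-3.6],[0,0,-0.77],0]
    - [[-13.3,-53.2,-3.6],[0,0,-0.77],0]
    - [[-13.3,-53.2,-3.6],[0,0,-0.77],0]

```text
time: 16.77
ee_pos: [0.4678, 0.2516, 0.2504]
eef_rot: [0.906, 0.424, -0.0, -0.0]
ft_force: [1.5, 0.2, 0.5]
width: 0.0005
```

```bash
python3 idx.py b2 -15 50; python3 - <<'E'
from h import *
s=camera("scene"); save(s,"s11.png",(100,140,400,400),2.2); t=camera("top"); save(t,"t11.png",(190,90,480,310),2.6)
print(read_state()["joint_vel"].round(2))
E
```

```text
top index -1.75 -0.97 107.0 175.0 zero -1.25 -0.69 118.0 55.0
scene index -0.5 -0.5 94.0 153.0 zero -0.75 -0.69 125.0 54.0
[0.4654 0.2572 0.2497] [-0.4  0.4 -0.2] 16.875
[ 0.04 -0.01  0.04  0.    0.01  0.    0.01]
```

View pics/t11.png

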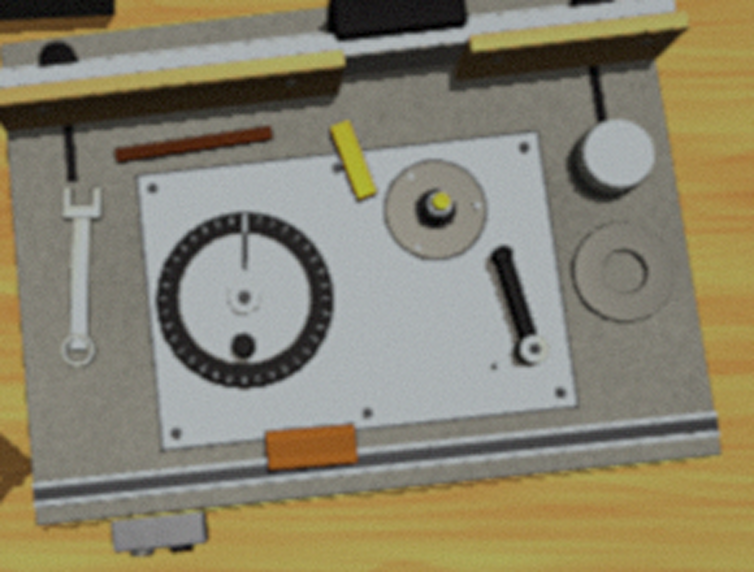

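View pics/s11.png

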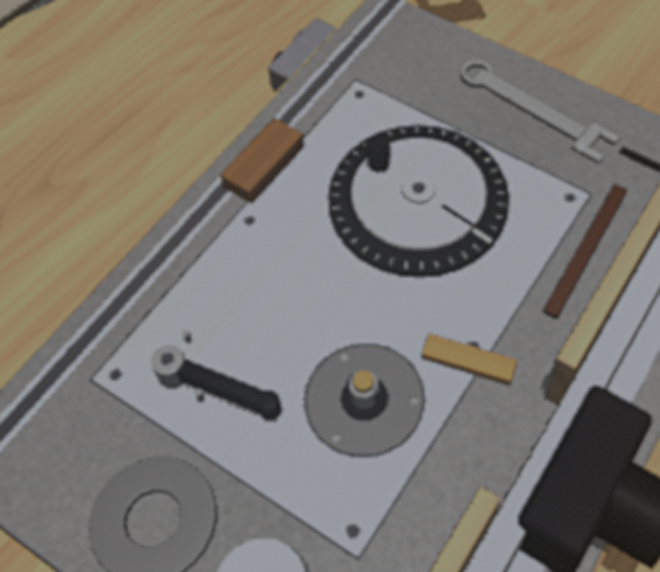

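```bash
python3 - <<'E'
from h import *
import pickle
s0,t0=pickle.load(open("p0.pkl","rb"))
s=camera("scene");t=camera("top"); save(s,"s12.png",(150,270,250,345),8); save(t,"t12.png",(360,170,420,230),10)
T=lambda u,v:(190+u/2.6,90+v/2.6); S=lambda u,v:(100+u/2.2,140+v/2.2)
for nm,p,a,b in(("t",t,T(533,349),T(502,254)),("s",s,S(168,358),S(269,402))):
    d=atz(p,b,.071)-atz(p,a,.07); print(nm,np.degrees(np.arctan2(d[1],d[0])),np.hypot(*d[:2]))
# table yaw from plate corner screws (top & scene), z=.04
a,b,c,d=[atz(t,T(*q),.04) for q in((153,188),(524,147),(176,434),(561,392))]
for u,v in((b,a),(d,c)): w=v-u; print("y dir",np.degrees(np.arctan2(w[1],w[0])))
for u,v in((c,a),(d,b)): w=v-u; print("x dir",np.degrees(np.arctan2(w[1],w[0])))
a,b,c,d=[atz(s,S(*q),.04) for q in((570,198),(352,531),(360,94),(115,374))]
for u,v in((b,a),(d,c)): w=v-u; print("y dir",np.degrees(np.arctan2(w[1],w[0])))
for u,v in((c,a),(d,b)): w=v-u; print("x dir",np.degrees(np.arctan2(w[1],w[0])))
E
```

```text
t 15.626380488203328 0.08842686999169927
s 13.763946321149783 0.08936792032152337
y dir 95.55173737977526
y dir 95.75991840138244
x dir 5.422536189041394
x dir 5.77147856248388
y dir 95.49668635050854
y dir 95.4590169656251
x dir 5.362158159659489
x dir 5.498642199649007
```

View pics/s12.png

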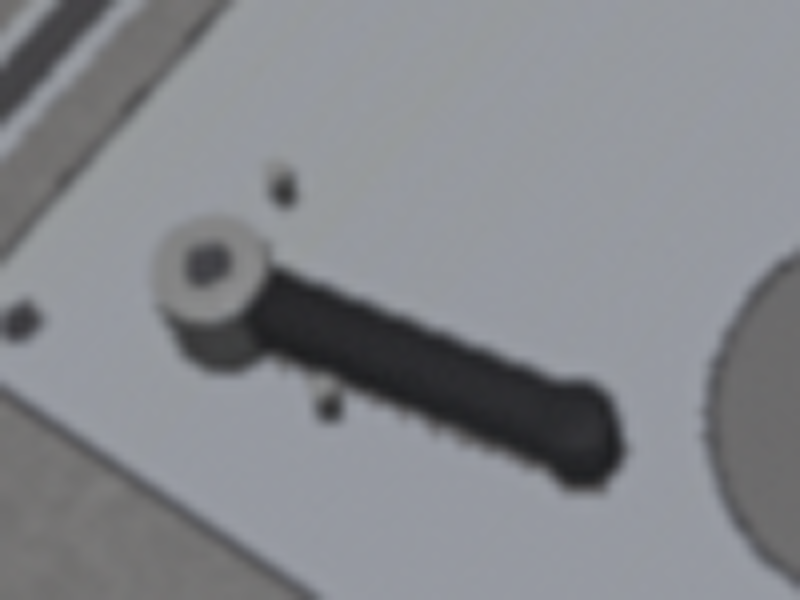

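View pics/t12.png

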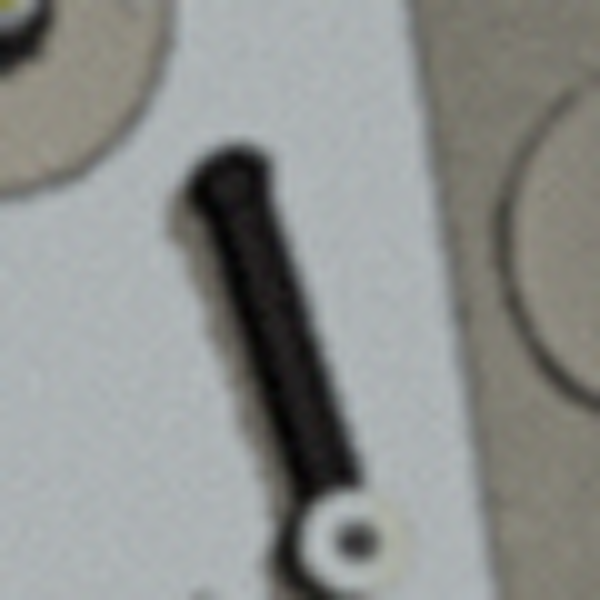

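```bash
python3 -c "
from bench import *
print(close_job())"
```

```text
the job is handed in; nothing more can be done
None
```

The dial is set on the long line and the lock lever is over at its locked stop. The job was handed in at about 17 s of the 64 s.

- **Dial:** With the gripper closed, I pushed the knob about 147° clockwise, then backed off and lifted clear. The last check put the index mark at −0.97° (top camera) and −0.50° (scene camera). The long line read −0.69° in both views, so the two agree to within about 0.3°. The ring had not moved, and pushing the lever did not shift the dial.
- **Lever:** I pushed it from the front until the finger stopped moving and the force rose to about 24 N in the level plane (26 N in all). Afterwards it measured 15.6° (top) and 13.8° (scene), against about 15.3° expected at the stop. The two views differ by about 2°, which I put down to reading pixels by eye.
- **Other things:** In the last pictures the loose things look to be where they were at the start, compared by eye only. I kept the planned path well clear of the cutter, and nothing in the pictures suggests it was touched. The arm is parked clear of everything.

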